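Lock the battery, refit the radio's dial knob and hold it pressed in

TASK

Get the table radio ready and switch it on: first flip the battery's cam lever over until it lies fully down on the pack, so that the pack is drawn in and locked. Then take the loose pointer knob off the coaster, turn it so that the flat in its bore matches the flat of the bare D-shaped dial shaft on top of the radio, push it on fully home and press the dial well in for the long-press that switches it on: finish while the gripper is still holding the knob and keeping it pressed in. Leave the coaster and the other things on the table where they are.

Things in the scene. Friction and masses are not known exactly. Their poses are not given: they have to be found in the camera images.
- radio: Fixed table radio, 316 (its y) x 156 (its x) mm, deck 105 mm above the table. Origin: centre of its underside; +x to its back, +y to the dial end; yaw varies. On the deck: dial shaft at (0, +85) mm; battery pack 78 x 80 mm centred at (0, -79), top 22.5 mm above the deck, cam lever at its outer (-y) end; antenna along x = +62 mm, under 14 mm high; two rubber buttons 4 mm high at x = -52.
- lever_pivot (a point): Hinge axis of the cam lever, fixed on the radio at 0, -132 mm of its frame, 27 mm above the deck (132 mm above the table); the axis runs along the radio's x. The point's axes are those of the radio. Two steel ears 36 mm high stand at x = 17 to 24 mm on either side of it.
- lever_tip (a point): Free end of the aluminium cam lever, 63 mm from the pivot. The lever is a flat bar 26 wide x 7 mm thick, from the pivot out to this end; it stands up roughly at right angles to the deck at the start.
- lock_lever (a joint): Cam lever angle in rad: 0 = lying flat along the radio's +y on top of the pack (locked), pi/2 = upright (free), over pi/2 = leaning outwards beyond the radio's -y end. Range 0 to 1.9, starts between 1.3 and 1.75. It stays where it is left; about 0.1 N m moves it (2.5 N at 45 mm from the pivot).
- battery (a joint): How far the battery pack stands out of its contacts along the radio's -y, in m: about 4 mm with the lever up, 0 when the lever is fully down. The lever's eccentric moves it.
- shaft_top (a point): Centre of the top face of the bare bright metal dial shaft, on its axis, 22 mm above the deck when not pressed. The shaft is D-shaped: 16 mm diameter with a flat 3 mm from the axis on the side of this point's +x; z up; the top 1.5 mm are chamfered. It turns stiffly (0.1 N m); the flat's direction varies.
- dial_shaft (a joint): Angle of the dial shaft in the radio in rad: 0 = its flat faces the radio's back (+x), positive anticlockwise from above. Starts between 0 and 0.4, can turn to 1.2 either way.
- dial_press (a joint): How far the dial shaft is pushed down into the radio, in m: 0 = released, 0.005 = fully pressed. A spring holds it up: it starts to move at 3 N and is fully in at 6 N.
- knob: Loose black plastic pointer knob, about 45 g, on the coaster, bore down. Round skirt 52 mm diameter x 18 mm high with a bar grip and pointer on top; +x is the pointer's direction. Origin: centre of the underside, on the bore's axis. D-shaped bore 17.4 mm diameter, 14 mm deep, its flat 3.7 mm from the axis on the pointer's side; home, its ceiling rests on the shaft's top (underside 14 mm below it).
- knob_grip (a point): Middle of the knob's bar grip, on the axis 28 mm above the underside; axes as the knob's. The bar runs along x, 14 mm wide, 18 to 38 mm above the underside, from x = -23 to +17 mm, then narrows to the pointer's end at +31 mm; a white line on top marks the pointer. Pointer over the shaft's flat = bores match, about 0.1 rad of error is taken.
- coaster: Round white ceramic coaster, 100 mm diameter, 8 mm thick, under the knob. Origin: centre of its underside.
- remote: Bystander: grey remote control 168 x 44 x 18 mm.
- candy_dish: Bystander: empty glass candy dish, 100 mm diameter, 45 mm high.
- bell: Bystander: chrome desk bell, 86 mm diameter, 57 mm high.
- yunomi: Bystander: blue ceramic tea cup, 72 mm diameter, 80 mm high.
- puzzle_box: Bystander: wooden puzzle box 120 x 80 x 63 mm.
- glasses_case: Bystander: dark glasses case 160 x 60 x 34 mm.

How it is judged:
By the outcome, as a careful person would: the job done as asked, in the order asked, and still so for the second after the job is handed in, while the arm keeps its last pose, push and grip.
It also fails if it takes over 58 s, if anything falls off the work surface, if the arm or the gripper's body presses on something with over 40 N, if the wrist force passes 120 N, or if a joint passes its speed limit or range.

ROBOT

A 7-joint arm with a two-finger parallel gripper is mounted at the origin on the work surface. World frame = base frame: x ahead of the robot, y to its left, z up, the work surface at z = 0. Lengths are in m, angles in rad, forces in N, time in s.
With the tool pointing down it reaches from about 0.425 to 0.8 m from the base axis. Payload 8.3 kg.
Tool frame: the origin (TCP) lies at the very end of the fingers, on their centre line; the grasp point (between the pads) lies env.pinch_z behind it (env.pinch_z is the distance from the TCP to the grasp point, in m); z points along the fingers, y is the line along which they close (so a half turn about z gives the same grasp; the last joint's range is limited). The gripper opens to 85 mm and grips with 20 to 120 N. Pads are 22 mm wide; open, the fingers measure 114 mm over their backs; the gripper's body (76 mm by 85 mm) begins 54 mm behind the grasp point. The pads swing forward as they close: fully open they stand 13 mm farther back than shut.
Start: joints at [-1.279, 0.383, 0.016, 1.37, -0.006, 1.388, -0.046], TCP at [0.217, 0.586, 0.231] pointing down, gripper open.
Joint ranges: [-2.95, 2.95], [-0.25, 2.06], [-1.52, 1.56], [0.18, 2.33], [-1.44, 4.58], [0.02, 2.06], [-3.01, 3.01]. Speed limits (rad/s): [2.39, 2.39, 3.01, 3.01, 3.14, 3.14, 3.14].

INTERFACE

Orientations are given as a unit quaternion [x, y, z, w].
In Python, from cell import env gives the robot as it stands.
- The arm moves only by the tool shift_gripper, called as name([rows], argument=value, ...), one row to a line, values as JSON. Schema: {"type":"object","properties":{"ticks":{"type":"array","items":{"type":"array","items":{"type":"number"},"minItems":7,"maxItems":7},"minItems":1,"maxItems":8},"grip_n":{"type":"number"},"only":{"type":"string"},"quiet":{"type":"boolean"},"lines":{"type":"string"}},"required":["ticks"],"additionalProperties":false}. ticks is a list of rows, 1 to 8 of them, each of 7 numbers: dx, dy, dz in units of 20 mm, then a rotation vector rx, ry, rz in units of 0.1 rad, then the finger opening in m; each row shifts and turns the commanded pose from where the row before left it, along the tool's axes as they then stand; what a row does not reach is not made up. A row lasts 1/12 s, in which the tool goes at most 0.0417 m and 0.125 rad, less where a joint would pass 70% of its speed; a pose out of reach is approached as far as the arm can. The fingers move at their own pace and stop on an object; grip_n is the grip in N (left out, the last holds). Time passes only in rows, so rows that do not move let the fingers close. The tool returns the time, the measured TCP pose, the force, the opening and the grip force at its end. only (a regular expression) keeps the lines of the reply that match it, lines (a string "A,B") keeps lines A to B, and quiet returns only ok. Input that does not fit is refused with a message, and nothing moves.
- env.sense(): the state, without advancing time (a new reading comes with each control period).
- env.capture(name): name is "scene" or "side" or "wrist"; returns a dict with "image" (420x560x3 uint8, blue, green, red), "fx", "fy", "cx", "cy" (pixels), "rvec" (rotation vector, rad) and "tvec" (3), from world to camera coordinates, as OpenCV has them. Camera axes: x right, y down, z forward; pixel columns grow to the right and rows downward; lengths in m; the calibration is good to about 2 mm. A picture is of the moment at which its call begins. There is no depth.
- env.hand_in(): hands the job in; it is judged then, once.
The state is a dict: "t": time; "qpos": joint angles; "qvel": joint speeds; "joint_efforts": joint torques, N m; "eef_pos": TCP position; "tool_rot": TCP orientation; "force": force on the tool from outside, world axes, zero at the start; "wrist_torque": the same for the moment, N m; "opening": finger opening in m; "gripper_force": force on a finger pad.
Only numpy, scipy, OpenCV 4.12 (cv2) and the standard library are available. Lean on these libraries where they do the work, as an engineer would, in place of code of your own. Each camera call takes 0.05 s, during which the arm holds its last target. There are 200 camera calls.

## Working session

There is one attempt and no reset: what is moved stays moved. The work goes in short steps, Python scripts to look and compute and a tool call to move; the robot and the scene stay as the last step left them, time stands still between calls to the robot, and variables do not carry over. Pictures are saved under pics/ and viewed, at most 10 in all, crops included, and the job is handed in when it is done.

```bash
ls; mkdir -p pics; cat > h.py <<'E'
import numpy as np, cv2
from scipy.spatial.transform import Rotation as R
from cell import env
def cam(n):
    c=env.capture(n); c['K']=np.array([[c['fx'],0,c['cx']],[0,c['fy'],c['cy']],[0,0,1.]])
    c['R']=cv2.Rodrigues(np.array(c['rvec'],float))[0]; c['t']=np.array(c['tvec'],float).reshape(3); return c
def proj(c,P): 
    q=(c['R']@np.atleast_2d(P).T).T+c['t']; q=q@c['K'].T; return q[:,:2]/q[:,2:]
def ray(c,u,v,z):
    d=c['R'].T@np.linalg.solve(c['K'],[u,v,1.]); o=-c['R'].T@c['t']; return o+d*(z-o[2])/d[2]
E
python3 - <<'E'
from h import *
for n in('scene','side','wrist'):
    c=cam(n); cv2.imwrite(f'pics/{n}0.png',c['image']); print(n,(-c['R'].T@c['t']).round(3),c['R'][2].round(2))
s=env.sense(); print(s, env.pinch_z)
E
```

```text
cell.py
pics
scene [1.067 0.549 0.922] [-0.47 -0.48 -0.74]
side [-0.061 -0.92   1.424] [ 0.33  0.55 -0.77]
wrist [0.139 0.614 0.373] [ 0.3  -0.11 -0.95]
{'t': 0.15, 'qpos': array([-1.278937  ,  0.38407759,  0.01640042,  1.37088572, -0.00633809,
        1.38823519, -0.04651595]), 'qvel': array([ 0.00105524, -0.00168366, -0.00050456, -0.00396243, -0.00146408,
        0.00042147, -0.00012595]), 'joint_efforts': array([ 1.65550675e-03, -6.28157544e+01,  8.45239218e-01, -3.72159827e+01,
        1.67418772e-02,  1.11772557e-02,  1.07449137e-05]), 'eef_pos': array([0.21692912, 0.58572662, 0.23050072]), 'tool_rot': array([ 1.76442055e-01,  9.84310720e-01, -7.65551139e-04, -1.44069749e-04]), 'force': array([ 0.49746941,  0.02755589, -0.19607513]), 'wrist_torque': array([-0.01664964, -0.07269613,  0.04256765]), 'gripper_force': 0.0, 'opening': 0.08551992538459748} 0.0187
```

View pics/scene0.png

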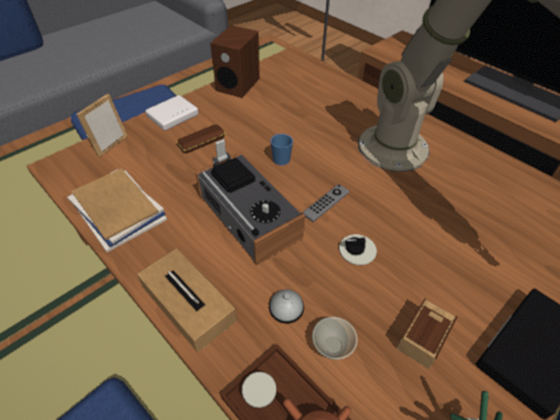

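View pics/side0.png

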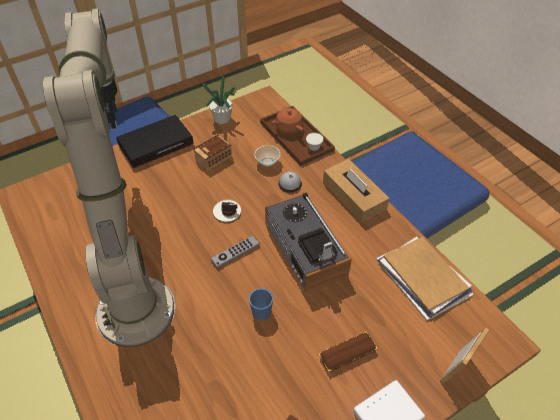

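The scene view shows the radio at about (250,205), lever (221,150), shaft (265,208) and knob (355,245). In the side view the shaft is at about (295,211), the lever (326,252) and the knob (229,209). I'll enlarge these areas.

```bash
python3 - <<'E'
from h import *
a=cv2.imread('pics/scene0.png'); b=cv2.imread('pics/side0.png')
def cr(im,x,y,w,h,s): return cv2.resize(im[y:y+h,x:x+w],None,fx=s,fy=s,interpolation=cv2.INTER_CUBIC)
m=np.hstack([cr(a,190,130,200,135,4)])
cv2.imwrite('pics/a1.png',m); cv2.imwrite('pics/b1.png',cr(b,200,180,160,120,5))
E
```

```text
(no output)
```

View pics/a1.png

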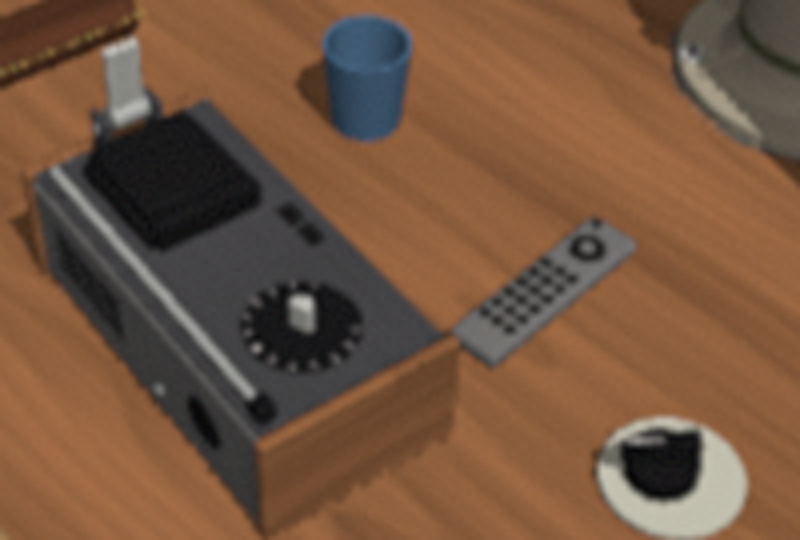

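View pics/b1.png

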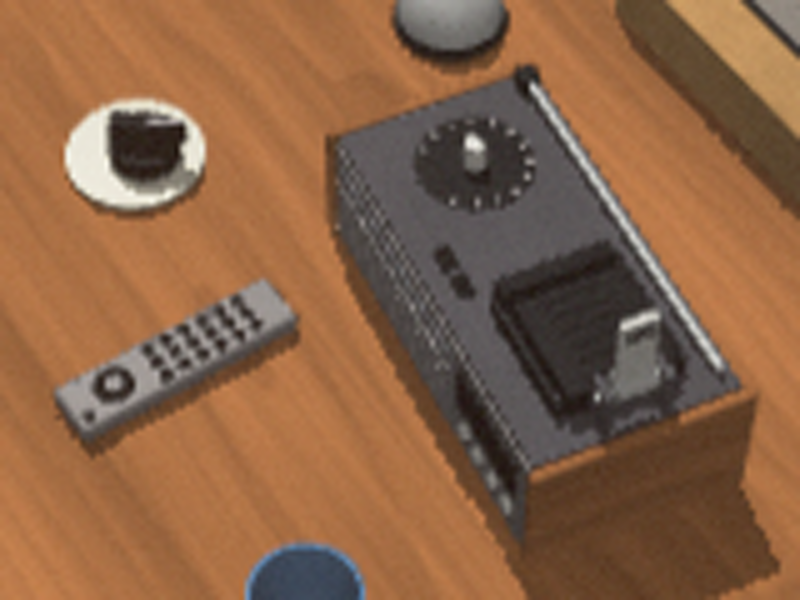

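Deck corners, shaft top, lever tip and coaster are readable in both crops. Now I'll fit the poses.

```bash
python3 - <<'E'
from h import *
from scipy.optimize import least_squares
A=cam('scene');B=cam('side')
a=lambda u,v:np.array([u/4+190,v/4+130]); b=lambda u,v:np.array([u/5+200,v/5+180])
P=np.array([[-.078,.158,.105],[.078,.158,.105],[.078,-.158,.105],[-.078,-.158,.105],[0,.085,.127]])
oa=np.array([a(458,338),a(262,440),a(40,178),a(205,100),a(299,297)])
ob=np.array([b(330,137),b(527,68),b(754,395),b(530,470),b(474,138)])
def W(p,P): return (R.from_euler('z',p[2]).apply(P)+[p[0],p[1],0])
f=lambda p:np.r_[(proj(A,W(p,P))-oa),(proj(B,W(p,P))-ob)].ravel()
best=min((least_squares(f,[.55,-.1,y],loss='soft_l1') for y in(-2,-1,0,1,2,3)),key=lambda r:r.cost)
p=best.x;print(p,best.cost,best.fun.reshape(-1,2).round(1).tolist())
sh=W(p,[0,.085,.127]);pv=W(p,[0,-.132,.132]);print('shaft',sh,'pivot',pv)
for th in(1.3,1.5,1.7):
  t=W(p,[0,-.132+.063*np.cos(th),.132+.063*np.sin(th)]);print(th,(proj(A,t)-[190,130])*4,(proj(B,t)-[200,180])*5)
for c,q in((A,a(672,477)),(B,b(135,155))): print('coaster',ray(c,*q,.008))
# knob bar top ends z=.046
for n,c,qs in(('A',A,[a(622,442),a(700,432)]),('B',B,[b(112,115),b(185,124)])):
  for q in qs: print(n,ray(c,*q,.046))
np.save('radio.npy',p)
c=cam('wrist')
for n,q in(('sh',sh),('pv',pv)):print(n,proj(c,q))
E
```

```text
[ 0.56853314 -0.09287606 -0.13797183] 24.5751882539727 [[1.2, 0.3], [-0.3, 2.2], [-6.0, -4.3], [-0.5, -5.0], [-0.0, 0.4], [-2.6, -3.0], [0.0, -3.5], [0.7, 0.5], [-0.4, 3.3], [-0.6, 0.3]]
shaft [ 0.58022358 -0.00868382  0.127     ] pivot [ 0.55037859 -0.22362166  0.132     ]
1.3 [[130.96125676  55.13513051]] [[621.11241244 301.90791006]]
1.5 [[121.39790986  43.13014241]] [[631.26049338 315.14244578]]
1.7 [[112.14629963  34.02295848]] [[641.35001277 331.32702822]]
coaster [0.4331028  0.20131928 0.008     ]
coaster [0.43002085 0.19002415 0.008     ]
A [0.461238   0.17482807 0.046     ]
A [0.41693883 0.20468829 0.046     ]
B [0.4209346  0.20098712 0.046     ]
B [0.45994167 0.16642088 0.046     ]
sh [[-19.34096219 580.50543104]]
pv [[-158.17008803  603.42253188]]
```

View pics/wrist0.png

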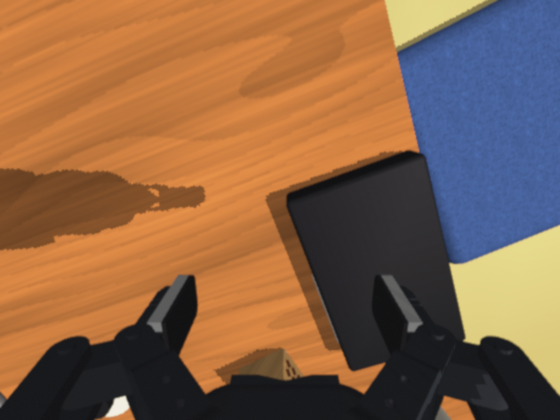

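The wrist view shows only table and tray; the knob and radio are out of view. I'll move over the knob.

Units first: shifts go in units of 20 mm and turns go in units of 0.1 rad. So -0.031 m is -1.55, -0.0262 m is -1.31.

shift_gripper([
  [-1.55, -1.31, 0, 0, 0, 0, 0.0],
  [-1.55, -1.31, 0, 0, 0, 0, 0.0],
  [-1.55, -1.31, 0, 0, 0, 0, 0.0],
  [-1.55, -1.31, 0, 0, 0, 0, 0.0],
  [-1.55, -1.31, 0, 0, 0, 0, 0.0],
  [-1.55, -1.31, 0, 0, 0, 0, 0.0],
  [-1.55, -1.31, 0, 0, 0, 0, 0.0],
  [-1.55, -1.31, 0, 0, 0, 0, 0.0],
])

```text
t: 0.97
eef_pos: [0.3774, 0.3015, 0.2315]
tool_rot: [0.176, 0.984, 0.0, 0.0]
force: [1.5, 0.3, 0.5]
opening: 0.0004
gripper_force: 0.0
```

shift_gripper([
  [-1.55, -1.31, 0, 0, 0, 0, 0.0],
  [-1.55, -1.31, 0, 0, 0, 0, 0.0],
  [-1.55, -1.31, 0, 0, 0, 0, 0.0],
  [0, 0, 0, 0, 0, 0, 0.0],
  [0, 0, 0, 0, 0, 0, 0.0],
])

```text
t: 1.38
eef_pos: [0.4379, 0.1947, 0.2316]
tool_rot: [0.179, 0.984, 0.0, 0.0]
force: [0.2, 0.3, -0.0]
opening: 0.0003
gripper_force: 0.0
```

```bash
python3 - <<'E'
from h import *
c=cam('wrist');cv2.imwrite('pics/w1.png',c['image']);s=env.sense();print(s['eef_pos'],s['tool_rot'])
import pickle;pickle.dump(c,open('w1.pkl','wb'))
E
```

```text
[0.43696148 0.19684262 0.23141219] [ 1.77522972e-01  9.84116632e-01  2.19236055e-04 -3.73000302e-05]
```

View pics/w1.png

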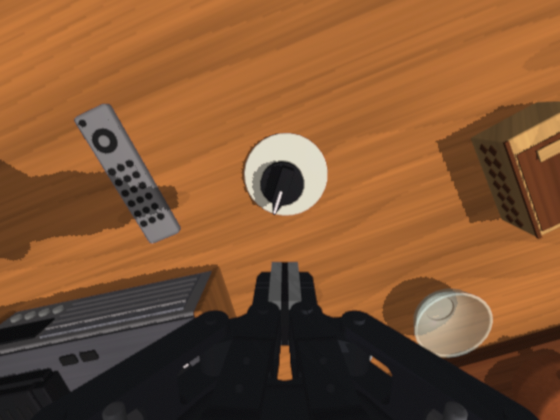

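The wrist view shows the knob at about (281,183), its pointer tip near (276,214), and the radio at lower left. I'll fit the knob's silhouette.

```bash
cat >> h.py <<'E'
from scipy.optimize import differential_evolution
def sil(c,p,z0,S=4,shape=None,off=(0,0)):
    m=np.zeros(shape,np.uint8); T=R.from_euler('z',p[2])
    a=np.linspace(0,2*np.pi,40)
    sk=np.vstack([np.c_[.026*np.cos(a),.026*np.sin(a),0*a+z] for z in(0,.018)])
    b=np.array([[-.023,-.007],[-.023,.007],[.017,.007],[.031,.001],[.031,-.001],[.017,-.007]])
    br=np.vstack([np.c_[b,np.full(6,z)] for z in(.018,.038)])
    for q in(sk,br):
        uv=proj(c,T.apply(q)+[p[0],p[1],z0]); uv=((uv-off)*S+S/2-.5).astype(np.float32)
        cv2.fillConvexPoly(m,cv2.convexHull(uv).astype(np.int32),1)
    return m
E
python3 - <<'E'
from h import *
import pickle; c=pickle.load(open('w1.pkl','rb'))
x0,y0,w,h=240,130,95,90;S=6
im=cv2.resize(c['image'][y0:y0+h,x0:x0+w],None,fx=S,fy=S,interpolation=cv2.INTER_CUBIC)
g=im.max(2); m=(g<60).astype(np.uint8)
k,l,st,_=cv2.connectedComponentsWithStats(m); m=(l==1+st[1:,4].argmax()).astype(np.uint8)
m=cv2.morphologyEx(m,cv2.MORPH_CLOSE,np.ones((25,25)))
f=lambda p:(sil(c,p,.008,S,m.shape,(x0,y0))!=m).sum()
r=differential_evolution(f,[(.40,.47),(.15,.23),(-np.pi,np.pi)],seed=1,maxiter=80,popsize=12)
print(r.x,r.fun,m.sum())
o=im.copy();o[sil(c,r.x,.008,S,m.shape,(x0,y0))!=m]=(0,0,255)
T=R.from_euler('z',r.x[2])
for q in([0,0,.038],[.031,0,.038]):
    print(proj(c,T.apply(q)+[r.x[0],r.x[1],.008]))
wl=(im.max(2)>150)&(m>0); ys,xs=np.nonzero(cv2.erode(m,np.ones((5,5)))&wl)
print(len(xs), xs.mean()/S+x0,ys.mean()/S+y0)
# line dir from white pixels on top plane
P=np.array([ray(c,u/S+x0,v/S+y0,.046)[:2] for u,v in zip(xs[::5],ys[::5])])
e=np.linalg.svd(P-P.mean(0))[2][0];print('line',P.mean(0),np.arctan2(e[1],e[0]))
cv2.imwrite('pics/fit.png',np.hstack([im,o])[:, :] if 0 else cv2.resize(np.hstack([im,o]),None,fx=.7,fy=.7))
np.save('knob.npy',r.x)
E
```

```text
[0.43595196 0.19108076 2.9038761 ] 10127.0 50466
[[281.1776599 190.5071445]]
[[277.50658783 162.43033576]]
178 280.6760299625468 192.92696629213484
line [0.43826857 0.18948099] -1.580829893942169
```

View pics/fit.png

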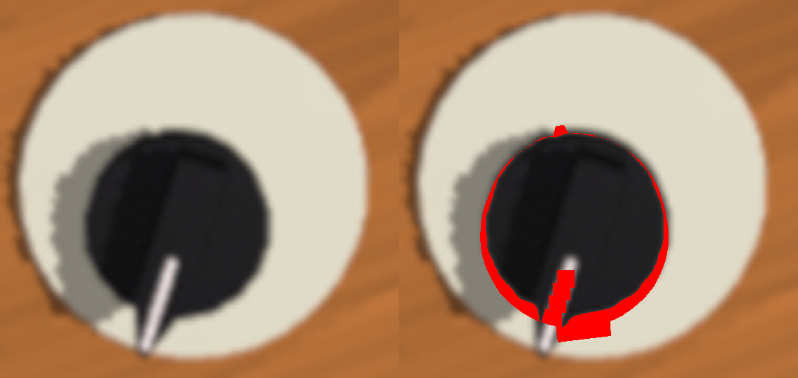

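The crop shows the pointer line running from (281.4,192.4) to (274.8,213.3); the line cut a hole in my mask, so I'll fill it in and refit.

```bash
python3 - <<'E'
from h import *
import pickle; c=pickle.load(open('w1.pkl','rb'))
x0,y0,w,h=240,130,95,90;S=6
im=cv2.resize(c['image'][y0:y0+h,x0:x0+w],None,fx=S,fy=S,interpolation=cv2.INTER_CUBIC)
m=(im.max(2)<75).astype(np.uint8)
k,l,st,_=cv2.connectedComponentsWithStats(m); m=(l==1+st[1:,4].argmax()).astype(np.uint8)
d=1/.7
cv2.line(m,(int(174*d),int(262*d)),(int(146*d),int(350*d)),1,14)
f=lambda p:(sil(c,p,.008,S,m.shape,(x0,y0))!=m).sum()
r=differential_evolution(f,[(.40,.47),(.15,.23),(-np.pi,np.pi)],seed=1,maxiter=80,popsize=12)
print(r.x,r.fun,m.sum())
a=ray(c,281.4,192.4,.046);b=ray(c,274.8,213.3,.046);print(a,b,np.arctan2(*(b-a)[1::-1]), np.linalg.norm(b-a))
T=R.from_euler('z',r.x[2])
print(proj(c,T.apply([[0,0,.038],[.031,0,.038]])+[r.x[0],r.x[1],.008]))
np.save('knob.npy',r.x)
E
```

```text
[ 0.43534588  0.19124627 -0.60957035] 7715.0 53447
[0.4380386  0.19054692 0.046     ] [0.45805639 0.17497214 0.046     ] -0.6612110040237497 0.02536307830462456
[[281.12180887 189.95263761]
 [274.45196431 215.8667907 ]]
```

Knob at about (.4345,.192), pointer yaw about -0.65. Next I'll move over the shaft for a look, then go on toward the lever.

To row units: -0.03 m is -1.5, -0.0283 m is -1.415, -0.11 rad is -1.1.

shift_gripper([
  [0, 0, 0, 0, 0, -1.1, 0.0],
  [0, 0, 0, 0, 0, -1.1, 0.0],
  [-1.5, -1.415, 0, 0, 0, 0, 0.0],
  [-1.5, -1.415, 0, 0, 0, 0, 0.0],
  [-1.5, -1.415, 0, 0, 0, 0, 0.0],
  [-1.5, -1.415, 0, 0, 0, 0, 0.0],
  [-1.5, -1.415, 0, 0, 0, 0, 0.0],
  [-1.5, -1.415, 0, 0, 0, 0, 0.0],
])

```text
t: 2.1
eef_pos: [0.5933, 0.006, 0.2311]
tool_rot: [0.065, 0.998, 0.0, -0.0]
force: [-0.0, 0.4, 0.6]
opening: -0.0001
gripper_force: 0.0
```

shift_gripper([
  [0, 0, 0, 0, 0, 0, 0.0],
  [0, 0, 0, 0, 0, 0, 0.0],
])

```text
t: 2.27
eef_pos: [0.5929, 0.0039, 0.2302]
tool_rot: [0.068, 0.998, -0.001, -0.001]
force: [-0.2, 0.4, -0.7]
opening: 0.0
gripper_force: 0.0
```

```bash
python3 - <<'E'
from h import *
c=cam('wrist');s=env.sense();print(s['eef_pos'],s['tool_rot'])
import pickle;pickle.dump(c,open('w2.pkl','wb'))
p=np.load('radio.npy');T=R.from_euler('z',p[2])
print(proj(c,T.apply([[0,.085,.127],[0,.085,.105],[.078,.158,.105],[-.078,.158,.105]])+[p[0],p[1],0]))
cv2.imwrite('pics/w2.png',c['image'])
E
```

```text
[0.59229704 0.00615185 0.2304031 ] [ 6.69652985e-02  9.97754982e-01  3.73287802e-05 -8.02393361e-04]
[[267.97025697 203.13102651]
 [269.24384332 196.24412523]
 [344.74241419 273.13230669]
 [356.75335891 104.43469694]]
```

View pics/w2.png

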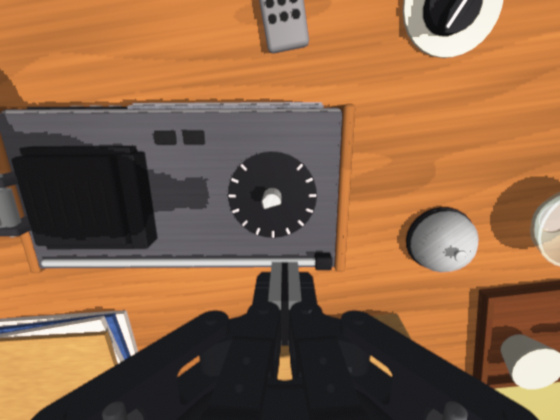

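The wrist view shows the dial with the shaft at about (271,199) and the pack and lever at left edge; predicted corners agree to within 3 px. I'll enlarge the shaft.

```bash
python3 - <<'E'
from h import *
import pickle; c=pickle.load(open('w2.pkl','rb'))
im=c['image'][182:216,252:292]; S=15
o=cv2.resize(im,None,fx=S,fy=S,interpolation=cv2.INTER_CUBIC)
cv2.imwrite('pics/sh.png',o)
print(im.max(2)[8:28,10:32])
E
```

```text
[[ 26  27  38  62  86  99 107 112 114 115 116 116 124 130 132 126 109  73
   49  44  43  43]
 [ 26  32  56  86 103 109 111 113 115 117 117 119 128 135 140 142 134 104
   66  46  43  43]
 [ 28  41  72  99 109 111 112 115 118 120 121 123 131 137 142 146 146 131
   96  57  44  43]
 [ 30  52  83 105 112 118 125 132 138 145 145 143 143 143 145 148 152 148
  123  73  45  42]
 [ 34  63  96 112 126 144 163 178 190 200 200 192 181 166 155 152 155 155
  136  83  47  44]
 [ 40  72 105 128 157 185 208 222 230 235 234 230 223 207 187 168 159 154
  139  89  49  44]
 [ 50  86 118 150 190 218 229 237 242 244 243 240 237 232 223 201 173 153
  139  93  53  44]
 [ 64 106 142 181 218 231 237 241 244 244 243 241 240 240 237 228 203 168
  143  96  54  44]
 [ 80 132 178 218 232 237 240 242 244 244 242 241 241 241 242 239 227 194
  151  95  53  44]
 [108 172 220 234 238 239 240 243 244 243 242 241 241 242 243 243 237 216
  162  97  52  43]
 [141 209 234 239 239 239 241 243 244 243 241 240 241 242 243 244 241 228
  177 102  52  43]
 [158 222 237 239 238 239 242 244 244 242 241 241 242 243 243 244 243 234
  190 105  50  43]
 [153 218 236 238 238 240 243 244 243 242 241 241 242 243 243 244 242 233
  188 102  48  42]
 [135 202 234 238 239 241 243 244 243 241 240 241 242 241 240 238 233 214
  158  85  46  42]
 [115 185 232 238 240 242 244 244 242 239 237 236 235 229 213 199 180 150
  104  60  43  42]
 [100 171 228 238 240 242 243 239 235 228 216 200 188 170 139 120  98  78
   57  45  42  43]
 [ 83 152 219 234 236 236 231 212 194 173 148 125 106  89  70  58  49  44
   42  42  42  42]
 [ 66 126 193 218 207 196 175 139 117  94  75  62  52  46  43  42  42  42
   42  41  43  42]
 [ 51  89 138 154 135 118  95  70  58  49  43  43  42  43  42  43  41  42
   42  42  42  42]
 [ 44  54  72  80  68  58  49  44  43  42  41  42  41  42  43  42  42  43
   42  42  42  42]]
```

View pics/sh.png

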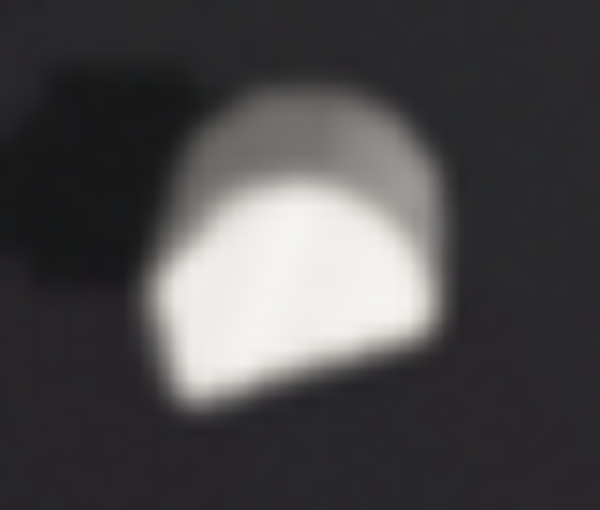

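The enlargement shows the D face with its flat edge running from (190,408) to (435,345) in crop pixels. I'll fit the D.

```bash
python3 - <<'E'
from h import *
import pickle; c=pickle.load(open('w2.pkl','rb'))
S=15;x0,y0=252,182
g=cv2.resize(c['image'][182:216,252:292],None,fx=S,fy=S,interpolation=cv2.INTER_CUBIC).max(2)
m=(g>185).astype(np.uint8)
def D(p):
    al=np.arccos(p[4]/p[3]);a=np.linspace(al,2*np.pi-al,60)+p[2]
    q=np.c_[p[0]+p[3]*np.cos(a),p[1]+p[3]*np.sin(a),0*a+.127]
    uv=(proj(c,q)-[x0,y0])*S+S/2-.5; o=np.zeros_like(m);cv2.fillPoly(o,[uv.astype(np.int32)],1);return o
f=lambda p:(D(p)!=m).sum()
r=differential_evolution(f,[(.56,.6),(-.03,.02),(-1,1),(.0062,.0082),(.0015,.0035)],seed=2,maxiter=120)
print(r.x,r.fun,m.sum())
P=[ray(c,u/S+x0,v/S+y0,.127) for u,v in((190,408),(435,345))]
d=P[1]-P[0];print('flat normal yaw',np.arctan2(d[1],d[0])-np.pi/2,np.arctan2(d[1],d[0])+np.pi/2,np.linalg.norm(d))
p=np.load('radio.npy');T=R.from_euler('z',p[2])
# corners in this view: outer cheek edge right
for u,v in((355,104),(344,270)):print(T.inv().apply(ray(c,u,v,.105)-[p[0],p[1],0]))
print(T.inv().apply([r.x[0]-p[0],r.x[1]-p[1],0]))
E
```

```text
[ 0.57999782 -0.00561364  0.15964953  0.00734988  0.00277755] 1339.0 39260
flat normal yaw 0.1251788748116167 3.26677152840141 0.014213923242300636
[-0.07833481  0.15653658  0.105     ]
[0.07454794 0.15705551 0.105     ]
[-0.00064586  0.08800996  0.        ]
```

Shaft (.580,-.0056), flat direction about 0.145 rad. On to the outer side of the lever, then down.

To row units: 0.0014 m is 0.07, -0.041 m is -2.05.

shift_gripper([
  [0.07, -2.05, 0, 0, 0, 0, 0.0],
  [0.07, -2.05, 0, 0, 0, 0, 0.0],
  [0.07, -2.05, 0, 0, 0, 0, 0.0],
  [0.07, -2.05, 0, 0, 0, 0, 0.0],
  [0.07, -2.05, 0, 0, 0, 0, 0.0],
  [0.07, -2.05, 0, 0, 0, 0, 0.0],
  [0.07, -2.05, 0, 0, 0, 0, 0.0],
  [0, 0, 0, 0, 0, 0, 0.0],
])

```text
t: 2.98
eef_pos: [0.5404, -0.2853, 0.2319]
tool_rot: [0.071, 0.997, -0.002, -0.0]
force: [-1.9, -1.8, 0.2]
opening: -0.0001
gripper_force: 0.0
```

shift_gripper([
  [0, 0, 1.4, 0, 0, 0, 0.0],
  [0, 0, 1.3, 0, 0, 0, 0.0],
  [0, 0, 0, 0, 0, 0, 0],
])

```text
t: 3.23
eef_pos: [0.5428, -0.2735, 0.1722]
tool_rot: [0.065, 0.998, 0.002, -0.003]
force: [-1.2, 0.9, -1.5]
opening: -0.0001
gripper_force: 0.0
```

To row units: 0.002 m is 0.1, 0.014 m is 0.7.

shift_gripper([
  [0, 0.7, 0, 0, 0, 0, 0.0],
  [0, 0.7, 0, 0, 0, 0, 0.0],
  [0, 0.7, 0, 0, 0, 0, 0.0],
  [0, 0.6, 0.1, 0, 0, 0, 0.0],
  [0, 0.5, 0.35, 0, 0, 0, 0.0],
  [0, 0.5, 0.45, 0, 0, 0, 0.0],
  [0, 0.5, 0.45, 0, 0, 0, 0.0],
  [0, 0.25, 0.3, 0, 0, 0, 0.0],
])

```text
t: 3.9
eef_pos: [0.5568, -0.1887, 0.1446]
tool_rot: [0.066, 0.998, -0.0, 0.001]
force: [-0.7, -4.3, 3.1]
opening: -0.0001
gripper_force: 2.0
```

shift_gripper([
  [0, 0.25, 0.2, 0, 0, 0, 0.0],
  [0, 0, 0, 0, 0, 0, 0],
])

```text
t: 4.07
eef_pos: [0.5567, -0.183, 0.1395]
tool_rot: [0.066, 0.998, 0.001, -0.001]
force: [-0.6, 0.1, 0.3]
opening: -0.0001
gripper_force: 0.0
```

To row units: 0.003 m is 0.15.

shift_gripper([
  [0, 0, 0.15, 0, 0, 0, 0.0],
  [0, 0, 0.15, 0, 0, 0, 0.0],
  [0, 0, 0, 0, 0, 0, 0],
])

```text
t: 4.32
eef_pos: [0.5571, -0.184, 0.1353]
tool_rot: [0.067, 0.998, 0.001, 0.0]
force: [-3.1, 5.5, 9.8]
opening: 0.0001
gripper_force: 4.8
```

shift_gripper([
  [0, 0, 0.15, 0, 0, 0, 0.0],
  [0, 0, 0, 0, 0, 0, 0],
])

```text
t: 4.48
eef_pos: [0.5574, -0.184, 0.1347]
tool_rot: [0.067, 0.998, 0.001, 0.001]
force: [-10.8, 7.2, 28.3]
opening: 0.0003
gripper_force: 14.1
```

Lever is solidly at its stop at the expected height (28 N). I'll lift off and head to the knob.

shift_gripper([
  [0, 0, -1.5, 0, 0, 0, 0.0],
  [0, 0, -1.75, 0, 0, 0, 0.05],
  [0, 0, -1.5, 0, 0, 0, 0.05],
  [0.86, 1.78, 0, 0, 0, 0, 0.05],
  [0.86, 1.78, 0, 0, 0, 0, 0.05],
  [0.86, 1.78, 0, 0, 0, 0, 0.05],
  [0.86, 1.78, 0, 0, 0, 0, 0.05],
  [0.86, 1.78, 0, 0, 0, 0, 0.05],
])

```text
t: 5.15
eef_pos: [0.4942, 0.0042, 0.2261]
tool_rot: [0.068, 0.998, 0.0, -0.0]
force: [1.0, 1.1, -0.1]
opening: 0.0499
gripper_force: 0.0
```

shift_gripper([
  [0.86, 1.78, 0, 0, 0, 0, 0.05],
  [0.86, 1.78, 0, 0, 0, 0, 0.05],
  [0.86, 1.78, 0, 0, 0, 0, 0.05],
  [0.86, 1.78, 0, 0, 0, 0, 0.05],
  [0.86, 1.78, 0, 0, 0, 0, 0.05],
  [0, 0, 0, 0, 0, 1.2, 0.05],
  [0, 0, 0, 0, 0, 1.2, 0.05],
  [0, 0, 0, 0, 0, 1.2, 0.05],
])

```text
t: 5.82
eef_pos: [0.4335, 0.1914, 0.2259]
tool_rot: [0.247, 0.969, -0.0, -0.0]
force: [-0.6, 0.7, 0.2]
opening: 0.0498
gripper_force: 0.0
```

shift_gripper([
  [0, 0, 0, 0, 0, 1.2, 0.05],
  [0, 0, 0, 0, 0, 0.35, 0.05],
  [0, 0, 0, 0, 0, 0, 0.05],
  [0, 0, 0, 0, 0, 0, 0.05],
])

```text
t: 6.15
eef_pos: [0.434, 0.1906, 0.2261]
tool_rot: [0.319, 0.948, -0.0, -0.0]
force: [-0.5, -1.0, -0.1]
opening: 0.0501
gripper_force: 0.0
```

```bash
python3 - <<'E'
from h import *
a=cam('scene');b=cam('side');s=env.sense()
q=s['tool_rot'];print(s['eef_pos'],2*np.arctan2(q[1],q[0]))
k=[.4347,.192];d=R.from_quat(q).inv().apply([k[0]-s['eef_pos'][0],k[1]-s['eef_pos'][1],0]);print(d)
p=np.load('radio.npy')
for c,n in((a,'scene'),(b,'side')):
  o=cv2.imread(f'pics/{n}0.png')
  for th in(0,.15,1.5):
    t=R.from_euler('z',p[2]).apply([0,-.132+.05*np.cos(th),.1355+.05*np.sin(th)])+[p[0],p[1],0]
    u,v=proj(c,t)[0].round().astype(int);print(n,th,(u,v),c['image'][v,u],o[v,u])
cv2.imwrite('pics/scene1.png',a['image']);cv2.imwrite('pics/side1.png',b['image'])
E
```

```text
[0.43400746 0.19072222 0.22614632] 2.4931798934894296
[ 2.19694283e-04  1.43668602e-03 -3.70741215e-07]
scene 0 (np.int64(231), np.int64(166)) [142 147 148] [22 22 24]
scene 0.15 (np.int64(230), np.int64(164)) [178 184 186] [26 25 26]
scene 1.5 (np.int64(221), np.int64(143)) [ 64  99 150] [136 141 141]
side 0 (np.int64(318), np.int64(244)) [113 119 123] [37 41 46]
side 0.15 (np.int64(318), np.int64(242)) [108 113 115] [45 47 55]
side 1.5 (np.int64(326), np.int64(245)) [43 46 52] [147 155 157]
```

Pixel colours confirm the lever is lying down. I'll descend on the knob.

shift_gripper([
  [0, 0.07, 1.9, 0, 0, 0, 0.045],
  [0, 0, 1.9, 0, 0, 0, 0.045],
  [0, 0, 1.9, 0, 0, 0, 0.045],
  [0, 0, 1.9, 0, 0, 0, 0.045],
  [0, 0, 1.5, 0, 0, 0, 0.045],
  [0, 0, 0.7, 0, 0, 0, 0.045],
  [0, 0, 0, 0, 0, 0, 0.045],
])

```text
t: 6.83
eef_pos: [0.4323, 0.1906, 0.0268]
tool_rot: [0.319, 0.948, -0.003, -0.002]
force: [-0.9, 0.7, -1.1]
opening: 0.0453
gripper_force: 0.0
```

shift_gripper([
  [0, 0, 0.075, 0, 0, 0, 0.0],
  [0, 0, 0, 0, 0, 0, 0.0],
  [0, 0, 0, 0, 0, 0, 0.0],
  [0, 0, 0, 0, 0, 0, 0.0],
  [0, 0, 0, 0, 0, 0, 0.0],
], grip_n=40)

```text
t: 7.25
eef_pos: [0.436, 0.1926, 0.0303]
tool_rot: [0.319, 0.948, 0.001, 0.001]
force: [-0.8, 0.1, 7.5]
opening: 0.0128
gripper_force: 41.2
```

To row units: -0.034 m is -1.7, -0.02 m is -1, -0.114 rad is -1.14.

shift_gripper([
  [0, 0, -1, 0, 0, 0, 0.0],
  [0, 0, -1.7, 0, 0, 0, 0.0],
  [0, 0, -1.7, 0, 0, 0, 0.0],
  [0, 0, -1.7, 0, 0, 0, 0.0],
  [0, 0, -1.7, 0, 0, 0, 0.0],
  [0, 0, -1.7, 0, 0, 0, 0.0],
  [0, 0, 0, 0, 0, -1.14, 0],
  [0, 0, 0, 0, 0, -1.14, 0],
], grip_n=50)

```text
t: 7.92
eef_pos: [0.4361, 0.1926, 0.2219]
tool_rot: [0.207, 0.978, 0.002, 0.002]
force: [-0.0, 0.1, -0.9]
opening: 0.0127
gripper_force: 49.8
```

shift_gripper([
  [0, 0, 0, 0, 0, -1.14, 0],
  [0, 0, 0, 0, 0, -1.14, 0],
  [0, 0, 0, 0, 0, -1.14, 0],
  [0, 0, 0, 0, 0, -1.14, 0],
  [0, 0, 0, 0, 0, -1.1, 0],
  [-0.815, -1.55, 0, 0, 0, 0, 0],
  [-0.815, -1.55, 0, 0, 0, 0, 0],
  [-0.815, -1.55, 0, 0, 0, 0, 0],
])

```text
t: 8.58
eef_pos: [0.4971, 0.1063, 0.2195]
tool_rot: [-0.073, 0.997, 0.0, 0.001]
force: [0.4, 1.6, -0.6]
opening: 0.0124
gripper_force: 49.8
```

shift_gripper([
  [-0.815, -1.55, 0, 0, 0, 0, 0],
  [-0.815, -1.55, 0, 0, 0, 0, 0],
  [-0.815, -1.55, 0, 0, 0, 0, 0],
  [-0.815, -1.55, 0, 0, 0, 0, 0],
  [0, 0, 0, 0, 0, 0, 0],
  [0, 0, 0, 0, 0, 0, 0],
  [0, 0, 0, 0, 0, 0, 0],
])

```text
t: 9.17
eef_pos: [0.5788, -0.0061, 0.2188]
tool_rot: [-0.072, 0.997, 0.0, -0.0]
force: [0.5, 0.6, -0.1]
opening: 0.0127
gripper_force: 49.8
```

```bash
python3 - <<'E'
from h import *
w=cam('wrist');s=env.sense();b=cam('side');a=cam('scene')
q=s['tool_rot'];print(s['eef_pos'],2*np.arctan2(q[1],q[0]),s['qpos'])
print(R.from_quat(q).inv().apply(np.array([.580,-.0056,s['eef_pos'][2]])-s['eef_pos']))
big=lambda i,x,y,w,h,W:cv2.resize(i[y:y+h,x:x+w],(W,300),interpolation=cv2.INTER_CUBIC)
def at(c,w,h):
    u,v=proj(c,s['eef_pos']-[0,0,.03])[0].astype(int);print((u,v));return big(c['image'],u-w//2,v-h//2,w,h,400)
wi=big(w['image'],180,180,200,150,400)
sc=at(a,80,60);sd=at(b,80,60)
cv2.imwrite('pics/k.png',np.vstack([np.hstack([wi,big(w['image'],0,0,560,420,400)]),np.hstack([sc,sd])]))
E
```

```text
[ 0.5786671  -0.00521309  0.21884428] 3.2871489356473167 [-0.41810682  0.30507723  0.47213811  1.54053128 -0.14189952  1.33030269
  1.78556088]
[-1.26268593e-03 -5.76141922e-04 -6.91634001e-07]
(np.int64(265), np.int64(187))
(np.int64(293), np.int64(194))
```

View pics/k.png

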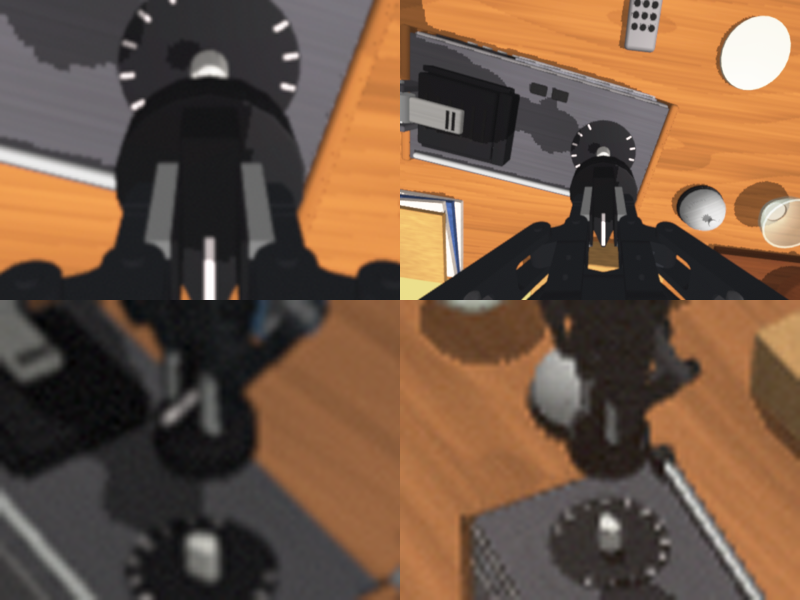

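Knob held squarely, pointer ahead, lever flat on the pack, coaster in place. In the wrist crop the skirt's near edge is at full-image (285,219); I'll use it for the in-hand offset.

```bash
python3 - <<'E'
from h import *
w=cam('wrist');s=env.sense();T=R.from_quat(s['tool_rot'])
g=w['image'].max(2)[200:235,283:288].mean(1);print(g.round().astype(int))
print(w['image'].max(2)[250,230:245],w['image'].max(2)[250,325:340])
a=np.linspace(0,2*np.pi,200)
for dx in(-.002,0,.002):
  for h in(.020,.022):
    P=np.vstack([np.c_[.026*np.cos(a)+dx,.026*np.sin(a),0*a+h-z] for z in(0,.018)])
    uv=proj(w,T.apply(P)+s['eef_pos']);i=uv[:,1].argmin();print(dx,h,uv[i],uv[:,0].min(),uv[:,0].max())
E
```

```text
[ 49  49  49  51  63  92 114 123 126 127 128 134 163 213 241 248 241 187
  93  30  22  22  22  23  22  22  23  27  29  30  29  29  28  25  23]
[113 113 112 113 113 114 113 114 114 111 100  70  39  28  28] [ 54  55  67  93 110 115 115 115 115 115 115 114 108 104 117]
-0.002 0.02 [284.27457891 222.50390993] 235.66857297012206 332.9008935069414
-0.002 0.022 [284.27466739 221.30011813] 236.2227889443896 332.3466522829986
0 0.02 [284.27366032 219.15896974] 235.47779570844992 333.08980278612063
0 0.022 [284.27375908 217.98703978] 236.03633444641477 332.5312602308217
0.002 0.02 [284.2727349  215.78920488] 235.28552263092945 333.28019318179514
0.002 0.022 [284.27284409 214.64964076] 235.84843482134224 332.7172989431646
```

In-hand offset is about 0. I'll correct 1.3/0.6 mm and descend to just above the shaft.

To row units: -0.0013 m is -0.065, -0.0006 m is -0.03.

shift_gripper([
  [-0.065, -0.03, 1.25, 0, 0, 0, 0],
  [0, 0, 1.25, 0, 0, 0, 0],
  [0, 0, 0.6, 0, 0, 0, 0],
  [0, 0, 0, 0, 0, 0, 0],
  [0, 0, 0, 0, 0, 0, 0],
  [0, 0, 0, 0, 0, 0, 0],
])

```text
t: 9.87
eef_pos: [0.5811, -0.0066, 0.1582]
tool_rot: [-0.072, 0.997, 0.0, 0.001]
force: [0.2, -0.3, -0.2]
opening: 0.0127
gripper_force: 49.8
```

```bash
python3 - <<'E'
from h import *
s=env.sense();q=s['tool_rot'];print(s['eef_pos'],2*np.arctan2(q[1],q[0]),s['force'])
w=cam('wrist')
E
```

```text
[ 0.58105739 -0.00659385  0.15824868] 3.2861874038602448 [ 0.18924269 -0.31183375 -0.15071919]
```

shift_gripper([
  [0, 0, 0.15, 0, 0, 0, 0],
  [0, 0, 0.15, 0, 0, 0, 0],
  [0, 0, 0.15, 0, 0, 0, 0],
  [0, 0, 0.1, 0, 0, 0, 0],
  [0, 0, 0, 0, 0, 0, 0],
])

```text
t: 10.33
eef_pos: [0.5809, -0.0066, 0.1457]
tool_rot: [-0.072, 0.997, -0.0, 0.001]
force: [4.1, 0.8, -2.3]
opening: 0.0129
gripper_force: 49.6
```

To row units: 0.002 m is 0.1.

shift_gripper([
  [0, 0, 0.1, 0, 0, 0, 0],
  [0, 0, 0.1, 0, 0, 0, 0],
  [0, 0, 0, 0, 0, 0, 0],
])

```text
t: 10.58
eef_pos: [0.5809, -0.0066, 0.1418]
tool_rot: [-0.072, 0.997, -0.0, 0.001]
force: [5.9, 0.4, -1.4]
opening: 0.0125
gripper_force: 49.8
```

shift_gripper([
  [0, 0, 0.1, 0, 0, 0, 0],
  [0, 0, 0.1, 0, 0, 0, 0],
  [0, 0, 0, 0, 0, 0, 0],
])

```text
t: 10.83
eef_pos: [0.581, -0.0066, 0.1378]
tool_rot: [-0.072, 0.997, -0.0, 0.001]
force: [5.0, 1.5, 2.7]
opening: 0.013
gripper_force: 50.1
```

It's sliding on. I'll ease the +x side load and continue down.

shift_gripper([
  [-0.025, 0, 0.1, 0, 0, 0, 0],
  [0, 0, 0.1, 0, 0, 0, 0],
  [0, 0, 0, 0, 0, 0, 0],
])

```text
t: 11.08
eef_pos: [0.581, -0.0066, 0.1335]
tool_rot: [-0.072, 0.997, -0.0, 0.0]
force: [3.6, 0.5, 3.4]
opening: 0.0123
gripper_force: 50.3
```

shift_gripper([
  [0, 0, 0.075, 0, 0, 0, 0],
  [0, 0, 0, 0, 0, 0, 0],
])

```text
t: 11.25
eef_pos: [0.581, -0.0066, 0.1323]
tool_rot: [-0.072, 0.997, 0.0, 0.0]
force: [3.5, 2.0, 4.5]
opening: 0.0132
gripper_force: 50.4
```

shift_gripper([
  [0, 0, 0.075, 0, 0, 0, 0],
  [0, 0, 0, 0, 0, 0, 0],
])

```text
t: 11.42
eef_pos: [0.581, -0.0066, 0.1308]
tool_rot: [-0.072, 0.997, 0.0, 0.0]
force: [4.2, 2.0, 5.7]
opening: 0.0129
gripper_force: 50.5
```

shift_gripper([
  [0, 0, 0.075, 0, 0, 0, 0],
  [0, 0, 0, 0, 0, 0, 0],
])

```text
t: 11.58
eef_pos: [0.5811, -0.0066, 0.1302]
tool_rot: [-0.072, 0.997, 0.0, 0.0]
force: [2.2, 1.1, 9.3]
opening: 0.0127
gripper_force: 51.2
```

To row units: 0.0015 m is 0.075.

shift_gripper([
  [0, 0, 0.075, 0, 0, 0, 0],
  [0, 0, 0, 0, 0, 0, 0],
  [0, 0, 0, 0, 0, 0, 0],
], grip_n=70)

```text
t: 11.83
eef_pos: [0.5813, -0.0067, 0.1301]
tool_rot: [-0.072, 0.997, 0.0, 0.001]
force: [-3.2, 2.1, 20.6]
opening: 0.012
gripper_force: 74.3
```

shift_gripper([
  [0, 0, 0.05, 0, 0, 0, 0],
  [0, 0, 0, 0, 0, 0, 0],
  [0, 0, 0, 0, 0, 0, 0],
])

```text
t: 12.08
eef_pos: [0.5814, -0.0067, 0.1299]
tool_rot: [-0.072, 0.997, 0.001, 0.001]
force: [-6.4, 1.1, 28.2]
opening: 0.0122
gripper_force: 75.2
```

```bash
python3 - <<'E'
from h import *
p=np.load('radio.npy')
s=env.sense();print(s['eef_pos'],s['force'])
E
```

```text
[ 0.58143895 -0.00668607  0.1299214 ] [-6.44517759  1.10935931 28.16150866]
```

Hard stop at 0.130 is exactly the height of knob home plus 5 mm press. Handing in while holding.

```bash
python3 -c "
from cell import env
print(env.hand_in())"
```

```text
the job is handed in; nothing more can be done
None
```

I handed in the job at about 12 s: the lever is flat on the pack, and the knob is home on the dial shaft, with the gripper holding it at the fully pressed stop (about 28 N); the judge's result was not shown.

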